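# Open the condiment box to its lid stop and put the salt shaker away

## Task

The wooden condiment box on the worktop was left half open. Swing its lid back until you feel it come up against the rubber bar behind it and press it gently home, so that it stays leaning on the bar (do not force it), then stand the salt shaker upright in the round holder inside the box, right down on the floor of the box, setting it down rather than dropping it. Do not knock the cup in the box or the loose things around it.

Things in the scene. Friction and masses are not known exactly. Their poses are not given: they have to be found in the camera images.
- chest: Open-topped light wood box, fixed to the worktop, 150 mm deep (its x) by 240 mm wide (its y), rim 103 mm above the worktop, walls 7 mm, inner floor 11 mm above the worktop. Origin: centre of its underside on the worktop; x points from the front wall to the hinge side (away from the robot), y to the left, z up.
- chest_lid (a joint): Angle of the lid in rad: 0 shut, growing as it swings up and back; 1.57 is upright. It starts half open (0.45 to 0.7). The hinge is stiff, so the lid stays where it is left (about 2 N at the front edge moves it). Where it meets its stop is set differently every time, between about 1.6 and 2.0, and must be felt.
- chest_hinge (a point): Centre of the hinge line, along the top of the box's rear wall: 75 mm behind the box's origin, 103 mm up. The line runs along the box's y. Turns with the box, not with the lid.
- lid_edge (a point): Middle of the lid's free front edge, on its under side, 157 mm from the hinge line. The lid is a flat light wood board 157 mm long, 244 mm wide, 10 mm thick (above its under side), 0.3 kg. Axes: x along it from edge to hinge, y along the hinge, z out of its upper side. Half open, a finger can reach under the edge from the robot's side and push it up and back.
- lid_stop: Lid stop: two steel rails behind the box with a clamped carriage and a black rubber bar across (16 mm thick, 85 mm above the hinge line) on which the open lid leans. Origin: middle of the box's rear wall, 75 mm up, fixed to the box; the carriage is clamped anywhere along 36 mm, so this pose does not tell where the bar is. The bar is sprung, 2.5 N per mm; over 20 N on it is too much.
- shaker_mid (a point): Centre (half-way up) of the salt shaker: round, 44 mm across for its lower 74 mm, then a 34 mm wide top, 90 mm high in all, clear with a grey top, about 0.12 kg. It stands upright on the worktop to the right of the box; its z axis points to its top.
- holder_floor (a point): Centre of the round holder inside the box, at the level of the box floor: a dark wood ring fixed to the floor, 62 mm outside, 50 mm hole, 20 mm high. It stands 50 mm to the left or to the right of the box's middle, half-way between front and rear wall; the shaker's underside comes to rest at this point, so its centre ends 45 mm above it. A side wall of the box is 63 mm from this centre.
- cup_in_box: Small checked cup, 66 mm across, 53 mm high, upside down, loose on the box floor at the other side of the box, its centre 100 mm from the holder's. Origin: centre of its underside. Leave it.
- mill: Wooden pepper mill, 58 mm across, 170 mm high, loose on the worktop to the left of the box, near the back. Origin: centre of its underside. Leave it.
- spice: Spice jar with dark cap, 41 mm across, 105 mm high, loose on the worktop to the left of the box, near the back. Origin: centre of its underside. Leave it.
Mind the look-alikes: they are no part of the job. What is shaped like the part that bears shaker_mid but blue or orange is not meant.

How it is judged:
By the outcome, as a careful person would: the job done as asked, in the order asked, and still so for the second after the job is handed in, with the robot touching nothing.
It also fails if it takes over 69 s, if anything falls off the work surface, if the arm or the gripper's body presses on something with over 40 N, if the wrist force passes 120 N, or if a joint passes its speed limit or range.

## Robot

A 7-joint arm with a two-finger parallel gripper is mounted at the origin on a cart in front of the work surface, level with it; the furniture and walls round the work are solid. World frame = base frame: x ahead of the robot, y to its left, z up, the work surface at z = 0. Lengths are in m, angles in rad, forces in N, time in s.
With the tool pointing down it reaches from about 0.4 to 0.85 m from the base axis. Payload 6.9 kg.
Tool frame: the origin (TCP) lies on the centre line of the jaws, within the pads' length; the fingertips stand 17 mm ahead of it and the grasp point (between the pads) lies 2 mm behind it; z points along the fingers, y is the line along which they close (so a half turn about z gives the same grasp; the last joint's range is limited). The gripper opens to 85 mm and grips with 20 to 120 N. Pads are 22 mm wide; open, the fingers measure 114 mm over their backs; the gripper's body (76 mm by 85 mm) begins 54 mm behind the grasp point. The pads swing forward as they close: fully open they stand 13 mm farther back than shut.
Start: joints at [1.333, 0.507, -0.238, 1.5, 0.126, 1.149, -0.155], TCP at [0.21, -0.589, 0.248] pointing down, gripper open.
Joint ranges: [-3.08, 3.08], [-0.24, 2.05], [-1.43, 1.35], [0, 2.5], [-1.52, 4.66], [0.17, 1.96], [-2.89, 2.89]. Speed limits (rad/s): [2.39, 2.39, 3.14, 3.14, 3.14, 3.14, 3.14].

## Interface

Orientations are given as a unit quaternion [w, x, y, z].
In Python, from rig import sensors, cams, bot gives the robot as it stands.
- The arm moves only by the tool drive_tool, never from a script. Its argument "series" is one flat list of numbers, 7 for each row, row after row: the opening, from 0 (shut) to 1 (fully open), then the shift along the tool's x, y, z in mm, then the turn, a rotation vector about the tool's x, y, z in rad. A call has 1 to 12 rows; each row is the pose to reach, as a shift and turn from the pose commanded when the call began, along the tool's axes at that moment; what a row does not reach only later rows make up. A row lasts 1/8 s, in which the tool goes at most 62.5 mm and 10.7 degrees, less where a joint would pass 70% of its speed; a pose out of reach is approached as far as the arm can. A call with a gripper value outside its range is refused whole. The fingers move at their own pace and stop on an object; "newtons" is the grip in N (left out, the last holds). Time passes only in rows, so rows that repeat a pose let the fingers close. It gives the time, the measured TCP pose, the force, the opening and the grip force at its end, in the units of the state.
- sensors.state(): the state, without advancing time (a new reading comes with each control period).
- cams.capture(name): name is "scene" or "top" or "wrist"; returns (picture, depth): 480x640x3 uint8, red, green, blue; 480x640 float32, m along the optical axis (not along the pixel's ray), 0 where there is no reading.
- cams.camera_info(name): a dict with "vfov" (degrees; the focal length in pixels is half the picture's height over the tangent of half this angle, whatever the lens; pixels are square), "cx", "cy" (the principal point, pixels), "D" ([k1, k2, p1, p2, k3] as OpenCV has them; the pictures are not rectified), "R" (3x3) and "t" (3): a world point X has camera coordinates R X + t. Camera axes: x right, y down, z forward; pixel columns grow to the right and rows downward; lengths in m; the calibration is good to about 2 mm. A picture is of the moment at which its call begins: read the wrist's pose just before it. camera_info takes no time and is no camera call; for the wrist camera it gives the pose at the moment of the call.
- bot.close_job(): hands the job in; it is judged then, once.
The state is a dict: "time_s": time; "qpos": joint angles; "joint_velocities": joint speeds; "tau": joint torques, N m; "position": TCP position; "tcp_rot": TCP orientation; "contact_force": force on the tool from outside, world axes, zero at the start; "ft_torque": the same for the moment, N m; "gripper_width": finger opening in m; "grasp_force": force on a finger pad.
Only numpy, scipy, OpenCV 4.12 (cv2) and the standard library are available. Lean on these libraries where they do the work, as an engineer would, in place of code of your own. Each camera call takes 0.05 s, during which the arm holds its last target. There are 200 camera calls.

## Working session

There is one attempt and no reset: what is moved stays moved. The work goes in short steps, Python scripts to look and compute and a tool call to move; the robot and the scene stay as the last step left them, time stands still between calls to the robot, and variables do not carry over. Pictures are saved under pics/ and viewed, at most 10 in all, crops included, and the job is handed in when it is done.

Besides the shell and the picture viewer there is one more tool, called after "Emit:" as name(argument=value, ...) on one line, values as JSON. drive_tool: Moves the arm, as the interface text tells. Its arguments: {"type":"object","properties":{"series":{"type":"array"},"newtons":{"type":"number"}},"required":["series"]}

```bash
mkdir -p pics; ls; cat > h.py <<'E'
import numpy as np,cv2
from rig import sensors,cams,bot
from scipy.spatial.transform import Rotation as Rn
def K(n):
    i=cams.camera_info(n); f=240/np.tan(np.radians(i["vfov"]/2))
    return i,np.array([[f,0,i["cx"]],[0,f,i["cy"]],[0,0,1.]])
def ray(n,uv):
    i,k=K(n); p=cv2.undistortPoints(np.array(uv,float).reshape(-1,1,2),k,np.array(i["D"]))[:,0]
    R=np.array(i["R"]);t=np.array(i["t"]); d=np.c_[p,np.ones(len(p))]
    return -R.T@t,d@R      # origin, directions (unit depth)
def onz(n,uv,z):
    o,d=ray(n,uv); return o+d*((z-o[2])/d[:,2])[:,None]
def cloud(n,dep):
    v,u=np.mgrid[:480,:640]; o,d=ray(n,np.c_[u.ravel(),v.ravel()])
    return (o+d*dep.reshape(-1,1)).reshape(480,640,3)
def proj(n,X):
    i,k=K(n); return cv2.projectPoints(np.array(X,float).reshape(-1,1,3),cv2.Rodrigues(np.array(i["R"]))[0],np.array(i["t"]),k,np.array(i["D"]))[0][:,0]
E
python3 - <<'E'
from h import *
s=sensors.state(); print({k:np.round(v,3).tolist() for k,v in s.items()})
for n in("scene","top"):
    p,d=cams.capture(n); np.savez("pics/"+n,p=p,d=d); cv2.imwrite(f"pics/{n}1.png",p[:,:,::-1])
    i,_=K(n); print(n,i["vfov"],i["D"],np.round(-np.array(i["R"]).T@i["t"],3))
E
```

```text
pics
{'time_s': 0.0, 'qpos': [1.334, 0.508, -0.238, 1.501, 0.126, 1.149, -0.155], 'joint_velocities': [-0.001, -0.0, -0.0, 0.001, 0.002, 0.0, -0.001], 'tau': [-0.001, -62.062, -2.187, -24.966, 0.013, 0.012, -0.0], 'position': [0.21, -0.588, 0.247], 'tcp_rot': [-0.001, 0.985, 0.171, -0.0], 'contact_force': [0.127, 0.027, 0.032], 'ft_torque': [0.037, 0.023, -0.053], 'grasp_force': 0.0, 'gripper_width': 0.086}
scene 56.33297813291081 [-0.09272174  0.          0.          0.          0.        ] [-0.011 -0.878  0.515]
top 51.970593047995244 [-0.01419708  0.          0.          0.          0.        ] [ 0.488 -0.195  1.143]
```

View pics/scene1.png

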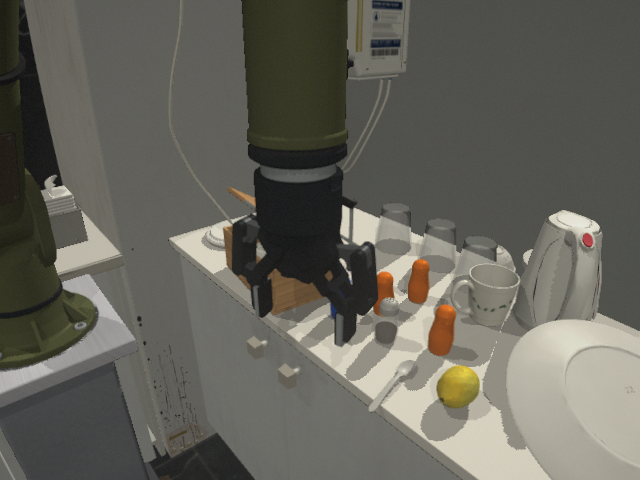

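View pics/top1.png

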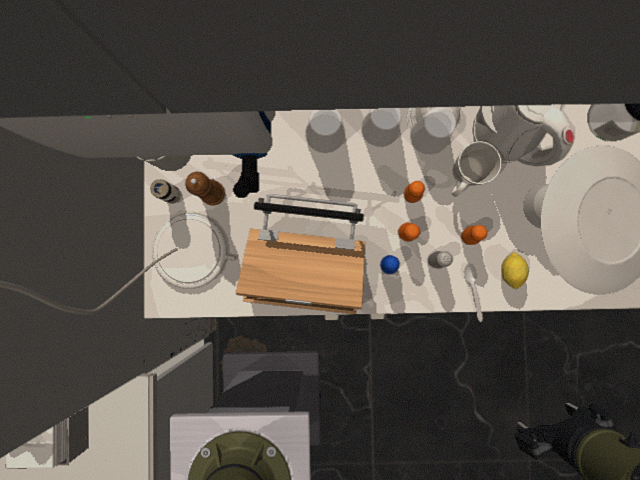

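The top view shows the box (300,270), with the lid half open and the bar behind it (310,210). Things that could be taken for the shaker: clear with grey top (440,258), blue (390,264), and orange (415,190), (409,231), (474,233). I choose (440,258), which I'll check in a crop while measuring.

```bash
python3 - <<'E'
from h import *
z=np.load("pics/top.npz");p,d=z["p"],z["d"];C=cloud("top",d);ok=d>0
r3=lambda a:np.round(a,3).tolist()
def at(u,v): return r3(C[v,u])
for n,(u,v) in dict(counter=(400,300),shk=(442,258),blue=(390,264),o1=(415,187),o2=(409,231),o3=(474,233),mill=(198,182),spice=(159,187),plate=(190,260),cab=(400,80),cab2=(100,50),cab3=(200,130),phone=(247,180),barL=(262,207),barR=(355,215),spoon=(472,280),glass=(325,118)).items(): print(n,at(u,v))
hsv=cv2.cvtColor(p,cv2.COLOR_RGB2HSV)
# wood lid
m=(hsv[...,0]>5)&(hsv[...,0]<22)&(hsv[...,1]>70)&ok
m[:, :230]=0;m[:,375:]=0;m[:225]=0
P=C[m]; P=P[P[:,2]>0.1]
# plane ransac
rng=np.random.default_rng(0);best=None
for _ in range(300):
    a=P[rng.choice(len(P),3,False)];n=np.cross(a[1]-a[0],a[2]-a[0]);n/=np.linalg.norm(n)+1e-12
    k=abs((P-a[0])@n)<.002
    if best is None or k.sum()>best.sum():best=k
Q=P[best];c=Q.mean(0);n=np.linalg.svd(Q-c,full_matrices=False)[2][2];n*=np.sign(n[2])
print("lid n",r3(n),"c",r3(c),len(P),len(Q),"ang",np.arccos(n[2]),"yaw",np.arctan2(-n[1],-n[0]))
rect=cv2.minAreaRect(Q[:,:2].astype(np.float32));print("lid rect",rect);b=cv2.boxPoints(rect)
for q in b: print(r3([*q,c[2]-((q-c[:2])@n[:2])/n[2]]))
# wood at all heights: rear wall rim
k=(P[:,2]>.095)&(P[:,2]<.112)
# bar black
mb=(p.max(2)<60)&ok&(C[...,2]>.15)&(C[...,2]<.24);mb[:195]=0;mb[225:]=0;mb[:,:250]=0;mb[:,370:]=0
B=C[mb];print("bar",len(B),cv2.minAreaRect(B[:,:2].astype(np.float32)),B[:,2].min(),B[:,2].max(),np.percentile(B[:,2],50))
# shaker cloud
U=C[235:285,420:462].reshape(-1,3);U=U[U[:,2]>.02]
for lo,hi in((.02,.07),(.07,.085),(.085,.1)):
    k=U[(U[:,2]>lo)&(U[:,2]<=hi)];print("shk",lo,len(k),r3(k.min(0)) if len(k) else '',r3(k.max(0)) if len(k) else '')
cv2.imwrite("pics/crop1.png",cv2.resize(np.hstack([p[205:325,225:385],p[205:325,370:490]])[:,:,::-1],None,fx=2.8,fy=2.8,interpolation=cv2.INTER_CUBIC))
E
```

```text
counter [0.407, -0.376, -0.001]
shk [0.501, -0.454, 0.088]
blue [0.49, -0.342, 0.09]
o1 [0.655, -0.401, 0.087]
o2 [0.56, -0.385, 0.087]
o3 [0.553, -0.525, 0.084]
mill [0.663, 0.05, 0.16]
spice [0.664, 0.147, 0.105]
plate [0.509, 0.105, 0.019]
cab [0.567, -0.23, 0.937]
cab2 [0.567, -0.118, 0.973]
cab3 [0.631, -0.073, 0.644]
phone [0.594, -0.107, 0.552]
barL [0.605, -0.083, 0.196]
barR [0.586, -0.263, 0.197]
spoon [0.45, -0.542, 0.003]
glass [0.804, -0.21, 0.108]
lid n [0.534, -0.071, 0.843] c [0.484, -0.159, 0.159] 8183 6249 ang 0.5685801169015174 yaw 3.0091204006982664
lid rect ((0.48934513330459595, -0.15904507040977478), (0.2435286045074463, 0.1335541009902954), 82.31196594238281)
[0.407, -0.271, 0.198]
[0.539, -0.289, 0.112]
[0.572, -0.047, 0.112]
[0.439, -0.029, 0.197]
bar 778 ((0.5981659293174744, -0.17244970798492432), (0.2106771022081375, 0.02149474248290062), 82.29174041748047) 0.18573779857522732 0.2029294548285444 0.19514922111438154
shk 0.02 163 [0.479, -0.466, 0.022] [0.52, -0.435, 0.069]
shk 0.07 87 [0.483, -0.475, 0.07] [0.516, -0.444, 0.085]
shk 0.085 119 [0.486, -0.474, 0.085] [0.512, -0.443, 0.094]
```

View pics/crop1.png

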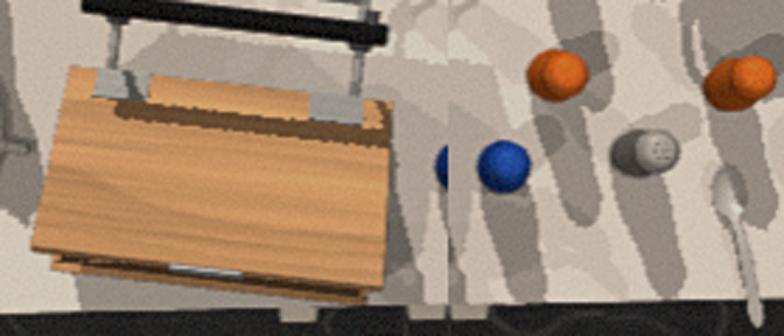

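The crop confirms the choice: the perforated grey top with a clear body, at top-view (440,258), is the shaker. I'll open the lid with the closed fingers used as a rod, entering under its right side, with the tool heading mostly along the hinge line.

```bash
cat >> h.py <<'E'
H=np.array([.550,-.167,.1036]);yaw=-.134
XH=np.array([np.cos(yaw),np.sin(yaw),0]);YH=np.array([-np.sin(yaw),np.cos(yaw),0]);ZH=np.array([0,0,1.])
def orient(head,dep):   # degrees; tool z points dep below heading, tool x up/forward
    a,b=np.radians([head,dep]);h=np.array([np.cos(a),np.sin(a),0])
    z=np.cos(b)*h-np.sin(b)*ZH;x=np.sin(b)*h+np.cos(b)*ZH
    return np.c_[x,np.cross(z,x),z]
def lid(th,r,off,lat): return H+r*(-np.cos(th)*XH+np.sin(th)*ZH)-off*(np.sin(th)*XH+np.cos(th)*ZH)+lat*YH
def pose(s=None):
    s=s or sensors.state();q=s["tcp_rot"];return np.array(s["position"]),Rn.from_quat([q[1],q[2],q[3],q[0]]).as_matrix()
def goal(p,R=None,base=None):
    p0,R0=base or pose(); R=R0 if R is None else R
    return np.round(R0.T@(p-p0)*1000,1),np.round(Rn.from_matrix(R0.T@R).as_rotvec(),3)
E
python3 - <<'E'
from h import *
R=orient(70,35);t=lid(.57,.135,.055,-.085);pre=t-.10*np.array([R[0,2],R[1,2],0])*1.2+[0,0,.03]
for w in(pre,t): print(w, goal(w-.017*R[:,2],R))
print(goal(np.array([.21,-.589,.30])))
E
```

```text
[ 0.36297263 -0.3244585   0.16014577] (array([ 224. , -186.2,   77.9]), array([ 0.42 ,  0.895, -0.809]))
[ 0.39659261 -0.23208836  0.13014577] (array([ 286.7, -261.8,  108. ]), array([ 0.42 ,  0.895, -0.809]))
(array([ -0.1,   0.7, -52.5]), array([0., 0., 0.]))
```

Emit:
drive_tool(series=[0,60,-50,0,0.07,0.15,-0.135,0,112,-93,20,0.14,0.3,-0.27,0,150,-125,40,0.21,0.45,-0.405,0,187,-155,60,0.28,0.6,-0.54,0,224,-186,78,0.35,0.75,-0.675,0,224,-186,78,0.42,0.895,-0.809,0,224,-186,78,0.42,0.895,-0.809,0,224,-186,78,0.42,0.895,-0.809,0,224,-186,78,0.42,0.895,-0.809,0,224,-186,78,0.42,0.895,-0.809])

```text
time_s: 1.35
position: [0.3588, -0.3377, 0.1714]
tcp_rot: [-0.264, 0.727, 0.509, 0.377]
contact_force: [1.2, 0.5, -0.0]
gripper_width: 0.0004
grasp_force: 0.0
```

```bash
python3 - <<'E'
from h import *
s=sensors.state();p,R=pose(s);print(s["time_s"],np.round(s["qpos"],2),p+.017*R[:,2],np.round(R[:,2],2),np.round(orient(70,35)[:,2],2),np.round(R[:,0],2))
p_,d=cams.capture("scene");cv2.imwrite("pics/s2.png",p_[:,:,::-1])
R=orient(70,35);t=lid(.57,.135,.055,-.085)
print(goal(t-.017*R[:,2],R))
E
```

```text
1.35 [ 1.53  0.88 -0.74  1.64 -0.27  1.32  0.64] [ 0.36351728 -0.32462635  0.16154822] [ 0.28  0.77 -0.58] [ 0.28  0.77 -0.57] [0.2  0.54 0.82]
(array([31. , -0.6, 98.5]), array([0.001, 0.004, 0.001]))
```

View pics/s2.png

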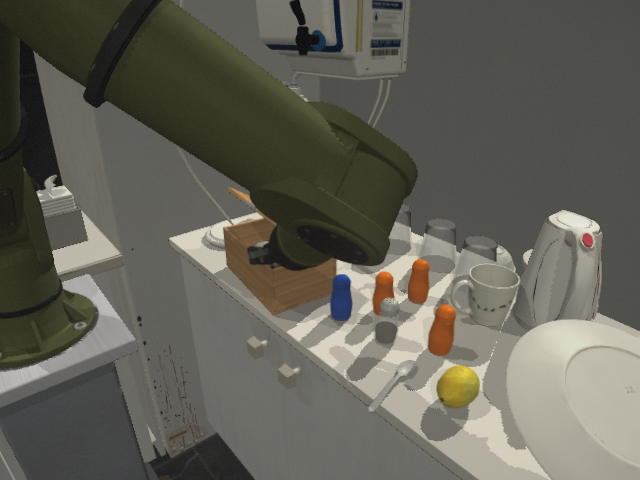

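The tool is beside the box, and the wrist clears the shakers. Now I'll insert the fingers under the lid.

Emit:
drive_tool(series=[0,10,0,33,0,0,0,0,20,0,66,0,0,0,0,31,0,98,0,0,0,0,31,0,98,0,0,0,0,31,0,98,0,0,0])

```text
time_s: 2.02
position: [0.3921, -0.2467, 0.1398]
tcp_rot: [-0.263, 0.727, 0.509, 0.378]
contact_force: [-1.1, -0.9, -0.8]
gripper_width: -0.0
grasp_force: 0.0
```

```bash
python3 - <<'E'
from h import *
s=sensors.state();p,R0=pose(s);print(s["time_s"],p+.017*R0[:,2],np.round(s["contact_force"],2))
R=orient(70,35)
for th in np.arange(.6,2.01,.1):
    off=np.interp(th,[.57,1.3],[.040,.014]); t=lid(th,.135,off,-.085); print(round(th,2),np.round(t,3),goal(t-.017*R[:,2],R)[0])
E
```

```text
2.025 [ 0.39686103 -0.23367663  0.12998431] [-1.13 -0.93 -0.82]
0.6 [ 0.406 -0.233  0.148] [16.4  9.  -7.3]
0.7 [ 0.414 -0.234  0.164] [ 30.3  16.2 -15.1]
0.8 [ 0.423 -0.236  0.178] [ 43.5  25.1 -22. ]
0.9 [ 0.434 -0.237  0.192] [ 55.8  35.7 -27.9]
1.0 [ 0.446 -0.239  0.204] [ 67.2  47.8 -32.7]
1.1 [ 0.459 -0.241  0.214] [ 77.4  61.1 -36.3]
1.2 [ 0.474 -0.243  0.223] [ 86.4  75.6 -38.8]
1.3 [ 0.489 -0.245  0.23 ] [ 93.9  90.9 -40. ]
1.4 [ 0.502 -0.246  0.234] [ 99.  103.5 -40.2]
1.5 [ 0.515 -0.248  0.237] [103.1 116.4 -39.6]
1.6 [ 0.529 -0.25   0.239] [106.1 129.6 -38.2]
1.7 [ 0.542 -0.252  0.239] [108.  142.8 -36. ]
1.8 [ 0.556 -0.254  0.238] [108.9 156.  -33.1]
1.9 [ 0.569 -0.255  0.236] [108.5 169.1 -29.4]
2.0 [ 0.582 -0.257  0.232] [107.1 181.8 -24.9]
```

Emit:
drive_tool(series=[0,16,9,-7,0,0,0,0,23,12,-11,0,0,0,0,30,16,-15,0,0,0,0,37,20.5,-18.5,0,0,0,0,43.5,25,-22,0,0,0,0,50,30,-25,0,0,0,0,56,36,-28,0,0,0,0,67,48,-33,0,0,0,0,77,61,-36,0,0,0,0,86,75,-39,0,0,0,0,94,91,-40,0,0,0,0,94,91,-40,0,0,0])

```text
time_s: 3.52
position: [0.4864, -0.2565, 0.2403]
tcp_rot: [-0.264, 0.726, 0.51, 0.379]
contact_force: [0.0, 0.5, -0.7]
gripper_width: -0.0002
grasp_force: 0.0
```

```bash
cat > lidang.py <<'E'
from h import *
p,d=cams.capture("top");C=cloud("top",d);hsv=cv2.cvtColor(p,cv2.COLOR_RGB2HSV)
m=(hsv[...,0]>5)&(hsv[...,0]<22)&(hsv[...,1]>70)&(d>0)&(C[...,2]>.13)&(C[...,2]<.3)
m[:,:225]=0;m[:,375:]=0;m[:150]=0;P=C[m]-H
x,y,z=P@XH,P@YH,P[:,2];k=(abs(y)<.12)&(abs(x)<.16)
x,y,z=x[k],y[k],z[k];print(len(x));
print("theta hist (pts to hinge)",np.round(np.percentile(np.arctan2(z,-x),[5,25,50,75,95]),3))
e=z>np.percentile(z,90) if len(z) else z;print("top edge x,z",x[e].mean(),x[e].min(),x[e].max(),z[e].mean())
s=sensors.state();pp,R=pose(s);print("t",s["time_s"],"tip",np.round(pp+.017*R[:,2],4),"F",np.round(s["contact_force"],2))
np.savez("pics/toplast",p=p,d=d);cv2.imwrite("pics/toplast.png",p[:,:,::-1])
E
python3 lidang.py
```

```text
1991
theta hist (pts to hinge) [1.378 1.421 1.45  1.504 1.687]
top edge x,z -0.025650072606255483 -0.06670673836486081 -0.02157944564494071 0.15612436116229683
t 3.575 tip [ 0.4901 -0.2435  0.2299] F [-0.6  -1.03  0.96]
```

View pics/toplast.png

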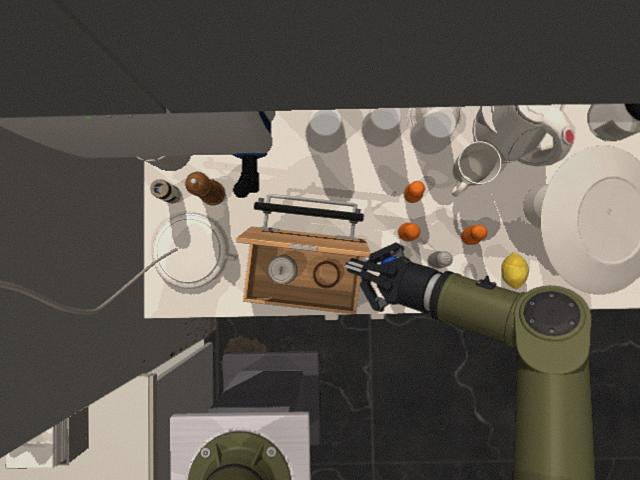

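The lid is up at about 1.4 rad. The holder ring is on the right (327,273) and the cup on the left (281,268). I'll go on to about 1.7 and then creep.

```bash
python3 - <<'E'
from h import *
R=orient(70,35);b=pose()
for th in np.arange(1.3,2.05,.1): t=lid(th,.135,.014,-.085); print(round(th,2),goal(t-.017*R[:,2],base=b)[0])
E
```

```text
1.3 [-0.6 -0.2 -1. ]
1.4 [ 4.4 12.4 -1.3]
1.5 [ 8.5 25.3 -0.7]
1.6 [11.5 38.5  0.7]
1.7 [13.4 51.7  2.8]
1.8 [14.2 65.   5.8]
1.9 [13.9 78.   9.5]
2.0 [12.4 90.8 13.9]
```

Emit:
drive_tool(series=[0,3,7,0,0,0,0,0,5,14,0,0,0,0,0,7,21,0,0,0,0,0,9,27,0,0,0,0,0,10.5,33,0,0,0,0,0,11.5,38,1,0,0,0,0,12,42,1.5,0,0,0,0,12,42,1.5,0,0,0])

```text
time_s: 4.58
position: [0.5273, -0.2639, 0.2484]
tcp_rot: [-0.264, 0.727, 0.509, 0.378]
contact_force: [0.2, 0.4, 0.0]
gripper_width: -0.0001
grasp_force: 0.0
```

```bash
python3 lidang.py
```

```text
1425
theta hist (pts to hinge) [1.615 1.619 1.627 1.647 1.676]
top edge x,z 0.011830809355693849 0.006802556823369752 0.01654375075623041 0.1583091034363545
t 4.625 tip [ 0.5319 -0.2508  0.2386] F [ 0.33 -0.27 -0.03]
```

Emit:
drive_tool(series=[0,0.5,3,0.5,0,0,0,0,1,6,1,0,0,0,0,1.5,9,1.5,0,0,0,0,2,12,2,0,0,0])

```text
time_s: 5.12
position: [0.5395, -0.2655, 0.2489]
tcp_rot: [-0.264, 0.727, 0.509, 0.378]
contact_force: [-0.7, -0.5, -0.7]
gripper_width: -0.0003
grasp_force: 0.1
```

Emit:
drive_tool(series=[0,0,2,0.5,0,0,0,0,0,4,1,0,0,0,0,0,6,1.5,0,0,0])

```text
time_s: 5.5
position: [0.5454, -0.2663, 0.248]
tcp_rot: [-0.264, 0.727, 0.509, 0.378]
contact_force: [-0.1, 0.9, 0.8]
gripper_width: 0.0002
grasp_force: 0.1
```

```bash
python3 lidang.py
```

```text
2377
theta hist (pts to hinge) [1.733 1.738 1.743 1.758 1.801]
top edge x,z 0.029313108888629667 0.02497177069685541 0.03499026915780731 0.15555858753895546
t 5.55 tip [ 0.5504 -0.2533  0.2382] F [ 1.05  0.43 -0.01]
```

Emit:
drive_tool(series=[0,0,2,0.5,0,0,0,0,0,4,1,0,0,0,0,0,6,1.5,0,0,0])

```text
time_s: 5.92
position: [0.5515, -0.2673, 0.2471]
tcp_rot: [-0.264, 0.727, 0.509, 0.378]
contact_force: [-0.5, -0.6, 0.3]
gripper_width: -0.0004
grasp_force: 0.1
```

Emit:
drive_tool(series=[0,0,1.5,0.5,0,0,0,0,0,3,1,0,0,0])

```text
time_s: 6.18
position: [0.5546, -0.2675, 0.2465]
tcp_rot: [-0.264, 0.727, 0.509, 0.378]
contact_force: [-0.4, -0.4, -0.9]
gripper_width: -0.0001
grasp_force: 0.1
```

Emit:
drive_tool(series=[0,0,1.5,0.5,0,0,0,0,0,3,1,0,0,0])

```text
time_s: 6.42
position: [0.5577, -0.2678, 0.246]
tcp_rot: [-0.264, 0.727, 0.509, 0.378]
contact_force: [-1.1, -0.5, 0.0]
gripper_width: -0.0001
grasp_force: 0.0
```

```bash
python3 lidang.py; python3 - <<'E'
from h import *
z=np.load("pics/toplast.npz");p,d=z["p"],z["d"];C=cloud("top",d)
m=(p.max(2)<60)&(d>0)&(C[...,2]>.17)&(C[...,2]<.22);m[:195]=0;m[228:]=0;m[:,:250]=0;m[:,370:]=0
P=C[m]-H;x=P@XH;print("bar x pct",np.percentile(x,[2,10,50,90,98]),P[:,2].min()," front lowz x",np.median(x[P[:,2]<.086]) )
E
```

```text
2986
theta hist (pts to hinge) [1.821 1.827 1.832 1.843 1.873]
top edge x,z 0.042744442333849005 0.018804979151403205 0.04856546607377207 0.15196463844654312
t 6.475 tip [ 0.5626 -0.2546  0.2362] F [ 0.44 -0.5   0.3 ]
bar x pct [0.05765068 0.05824563 0.05893231 0.05931817 0.05938132] 0.08632682030000585  front lowz x nan
  return _methods._mean(a, axis=axis, dtype=dtype,
  ret = ret.dtype.type(ret / rcount)
```

Emit:
drive_tool(series=[0,0,1.5,0.5,0,0,0,0,0,3,1,0,0,0])

```text
time_s: 6.72
position: [0.5607, -0.2681, 0.2454]
tcp_rot: [-0.264, 0.727, 0.509, 0.378]
contact_force: [0.4, 0.2, 0.6]
gripper_width: -0.0001
grasp_force: 0.0
```

Emit:
drive_tool(series=[0,0,1.5,0.5,0,0,0,0,0,3,1,0,0,0])

```text
time_s: 6.98
position: [0.5639, -0.2683, 0.2448]
tcp_rot: [-0.264, 0.727, 0.509, 0.378]
contact_force: [-0.3, 0.5, -0.7]
gripper_width: -0.0002
grasp_force: 0.0
```

Emit:
drive_tool(series=[0,0,1.5,0.5,0,0,0,0,0,3,1,0,0,0])

```text
time_s: 7.22
position: [0.5666, -0.2686, 0.2441]
tcp_rot: [-0.265, 0.727, 0.509, 0.378]
contact_force: [-3.4, -0.7, 1.1]
gripper_width: -0.0003
grasp_force: 1.4
```

```bash
python3 lidang.py
```

```text
3444
theta hist (pts to hinge) [1.883 1.89  1.896 1.906 1.934]
top edge x,z 0.05161498567835646 0.0032123917012336148 0.05779566867049664 0.14893929999899683
t 7.275 tip [ 0.5714 -0.2555  0.2343] F [-2.24 -0.77  0.91]
```

Emit:
drive_tool(series=[0,0,0.7,0.2,0,0,0,0,0,1.5,0.5,0,0,0,0,0,1.5,0.5,0,0,0])

```text
time_s: 7.65
position: [0.5679, -0.2687, 0.2437]
tcp_rot: [-0.265, 0.727, 0.509, 0.378]
contact_force: [-5.5, -0.9, 0.5]
gripper_width: -0.0001
grasp_force: 2.3
```

Emit:
drive_tool(series=[0,0,0.7,0.2,0,0,0,0,0,1.5,0.5,0,0,0,0,0,1.5,0.5,0,0,0])

```text
time_s: 8.02
position: [0.5691, -0.2689, 0.2434]
tcp_rot: [-0.265, 0.727, 0.509, 0.378]
contact_force: [-6.8, -1.0, 0.7]
gripper_width: 0.0002
grasp_force: 3.2
```

```bash
python3 lidang.py
```

```text
3556
theta hist (pts to hinge) [1.9   1.907 1.913 1.923 1.951]
top edge x,z 0.054122995518581345 0.014815932719835133 0.060168693314302975 0.14806119426365075
t 8.075 tip [ 0.5738 -0.2558  0.2336] F [-6.3  -0.66  1.21]
```

Emit:
drive_tool(series=[0,0,-8,0,0,0,0,0,0,-25,0,0,0,0,0,5,-60,-20,0,0,0,0,30,-80,-60,0,0,0,0,60,-80,-110,0,0,0,0,80,-80,-150,0,0,0,0,80,-80,-150,0,0,0])

```text
time_s: 8.95
position: [0.4691, -0.3151, 0.3981]
tcp_rot: [-0.261, 0.727, 0.509, 0.379]
contact_force: [0.8, 0.6, -1.0]
gripper_width: 0.0004
grasp_force: 0.0
```

```bash
python3 lidang.py; python3 - <<'E'
from h import *
p,R0=pose();R=orient(82.3,90);print(p,np.round(R,2))
print(goal(np.array([.4995,-.458,.20]),R))
E
```

```text
3717
theta hist (pts to hinge) [1.885 1.891 1.897 1.906 1.934]
top edge x,z 0.052246638290729605 0.047231191624450636 0.05805288982423692 0.14865943645448448
t 9.0 tip [ 0.4736 -0.301   0.3865] F [ 0.31 -0.21 -1.04]
[ 0.46883235 -0.31403131  0.39625501] [[ 0.13  0.99  0.  ]
 [ 0.99 -0.13  0.  ]
 [ 0.    0.   -1.  ]]
(array([-232.5,   77.6,   11.1]), array([ 0.107, -0.954, -0.198]))
```

Emit:
drive_tool(series=[0.9,-40,13,2,0.02,-0.16,-0.03,0.9,-80,26,4,0.04,-0.32,-0.07,0.9,-120,39,5,0.06,-0.48,-0.1,0.9,-160,52,7,0.08,-0.64,-0.13,0.9,-200,65,9,0.095,-0.8,-0.17,0.9,-232,78,11,0.107,-0.954,-0.198,0.9,-232,78,11,0.107,-0.954,-0.198,0.9,-232,78,11,0.107,-0.954,-0.198,0.9,-232,78,11,0.107,-0.954,-0.198])

```text
time_s: 10.12
position: [0.4987, -0.4581, 0.1997]
tcp_rot: [-0.002, 0.753, 0.658, 0.0]
contact_force: [-0.1, -0.0, 0.6]
gripper_width: 0.0766
grasp_force: 0.0
```

```bash
python3 - <<'E'
from h import *
s=sensors.state();p,R=pose(s);print(s["time_s"],p,np.round(R[:,2],3),s["gripper_width"])
w,d=cams.capture("wrist");C=cloud("wrist",d);t,_=cams.capture("top");sc,_=cams.capture("scene")
cv2.imwrite("pics/w3.png",np.hstack([cv2.resize(w,(400,300)),cv2.resize(sc,(400,300))])[:,:,::-1])
np.savez("pics/w3",p=w,d=d);np.savez("pics/t3",p=t)
for z in(.09,.0): print(proj("wrist",[.4995,-.458,z]))
cv2.imwrite("pics/t3.png",cv2.resize(t[235:320,230:370],None,fx=4,fy=4)[:,:,::-1])
E
```

```text
10.125 [ 0.49865664 -0.45805797  0.19968781] [-0.002  0.003 -1.   ] 0.07657997366504693
[[316.34269962 239.82761663]]
[[316.39173109 212.54185997]]
```

View pics/w3.png

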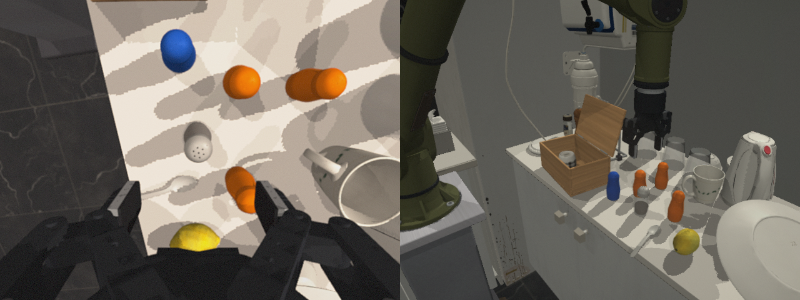

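View pics/t3.png

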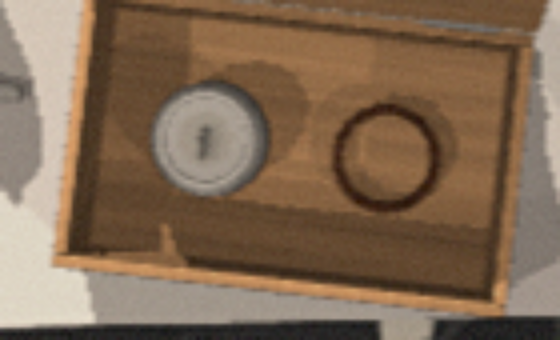

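```bash
python3 - <<'E'
from h import *
t=np.load("pics/t3.npz")["p"];w=np.load("pics/w3.npz")["p"]
hsv=cv2.cvtColor(t,cv2.COLOR_RGB2HSV);m=((t.max(2)<95)&(hsv[...,1]>90)).astype(np.uint8)
s=np.zeros_like(m);s[257:291,308:345]=1;m&=s
n,l,st,_=cv2.connectedComponentsWithStats(m);print(st[1:])
k=1+st[1:,4].argmax();v,u=np.nonzero(l==k);(c,a,ang)=cv2.fitEllipse(cv2.convexHull(np.c_[u,v].astype(np.int32)));print(c,a)
print("ring",onz("top",[c],.031),"expect",H-.075*XH-.05*YH)
g=cv2.cvtColor(w,cv2.COLOR_RGB2HSV);m=((g[...,1]<40)&(w.max(2)<205)&(w.max(2)>60)).astype(np.uint8)
cc=cv2.HoughCircles(cv2.medianBlur(cv2.cvtColor(w,cv2.COLOR_RGB2GRAY),5)[180:290,260:380],cv2.HOUGH_GRADIENT,1,20,param1=80,param2=15,minRadius=14,maxRadius=32)
print(cc); 
if cc is not None:
    q=cc[0][:3,:2]+[260,180];print(onz("wrist",q,.09))
E
```

```text
[[313 261  28  28 241]
 [308 288   4   2   5]
 [313 288   1   2   2]
 [315 289   2   2   3]
 [318 290   1   1   1]
 [323 290   1   1   1]
 [328 290   1   1   1]
 [334 290   1   1   1]]
(326.4347229003906, 274.1655578613281) (27.45269012451172, 27.616844177246094)
ring [[ 0.47034557 -0.2068625   0.031     ]] expect [ 0.46899238 -0.20653182  0.1036    ]
[[[ 56.5  57.5  22.4]
  [ 83.5  71.5  20.1]
  [118.5 104.5  19.1]
  [ 51.5  37.5  23.5]]]
[[ 0.49983341 -0.45632962  0.09      ]
 [ 0.51741336 -0.46908273  0.09      ]
 [ 0.53989942 -0.49764953  0.09      ]]
```

Emit:
drive_tool(series=[0.9,1,1,40,0,0,0,0.9,1,1,80,0,0,0,0.9,1,1,120,0,0,0,0.9,1,1,149,0,0,0,0.9,1,1,149,0,0,0,0.9,1,1,149,0,0,0,0,1,1,149,0,0,0,0,1,1,149,0,0,0,0,1,1,149,0,0,0,0,1,1,149,0,0,0,0,1,1,149,0,0,0], newtons=25)

```text
time_s: 11.65
position: [0.5004, -0.4563, 0.0516]
tcp_rot: [-0.001, 0.752, 0.659, -0.0]
contact_force: [-1.0, 0.1, 5.3]
gripper_width: 0.0392
grasp_force: 24.7
```

Emit:
drive_tool(series=[0,0,0,0,0,0,0,0,0,0,0,0,0,0,0,0,0,-10,0,0,0,0,0,0,-20,0,0,0])

```text
time_s: 12.15
position: [0.5002, -0.456, 0.0709]
tcp_rot: [-0.001, 0.752, 0.659, -0.0]
contact_force: [-0.1, -0.9, -0.3]
gripper_width: 0.039
grasp_force: 24.9
```

Emit:
drive_tool(series=[0,0,0,-50,0,0,0,0,0,0,-100,0,0,0,0,0,0,-140,0,0,0,0,0,0,-140,0,0,0])

```text
time_s: 12.65
position: [0.5022, -0.4569, 0.2149]
tcp_rot: [0.002, 0.752, 0.659, 0.0]
contact_force: [0.1, 0.5, -1.2]
gripper_width: 0.0387
grasp_force: 25.3
```

```bash
python3 - <<'E'
from h import *
s=sensors.state();p,R=pose(s);print(s["time_s"],p,np.round(R[:,2],3),s["gripper_width"],s["contact_force"])
w,d=cams.capture("wrist");sc,_=cams.capture("scene")
i=proj("scene",[p-[0,0,.02]])[0].astype(int);x,y=np.clip(i-[70,70],0,[500,340]);print(i)
cv2.imwrite("pics/w4.png",np.hstack([w[180:480,180:480],cv2.resize(sc[y:y+140,x:x+140],(300,300))])[:,:,::-1])
E
```

```text
12.65 [ 0.50220934 -0.45689928  0.2148964 ] [ 0.004 -0.003 -1.   ] 0.03873642561326446 [ 0.12729843  0.47483809 -1.23546933]
[393 243]
```

View pics/w4.png

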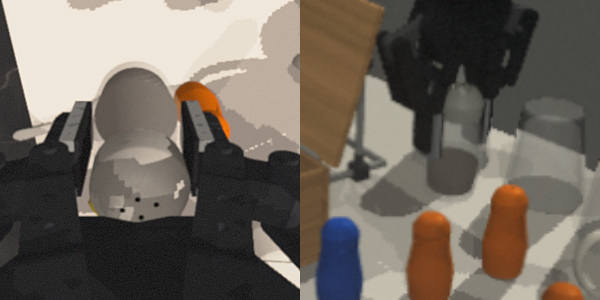

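```bash
python3 - <<'E'
from h import *
R=orient(82.3,90)
print(goal(np.array([.470,-.207,.215]),R))
E
```

```text
(array([243. , -63. ,  -4.1]), array([-0.002, -0.001,  0.002]))
```

Emit:
drive_tool(series=[0,15,-4,0,0,0,0,0,45,-12,0,0,0,0,0,80,-21,0,0,0,0,0,115,-30,-1,0,0,0,0,150,-39,-2,0,0,0,0,185,-48,-2,0,0,0,0,215,-56,-3,0,0,0,0,235,-61,-3,0,0,0,0,243,-63,-4,0,0,0,0,243,-63,-4,0,0,0,0,243,-63,-4,0,0,0])

```text
time_s: 14.12
position: [0.4702, -0.2082, 0.2144]
tcp_rot: [-0.001, 0.753, 0.658, -0.0]
contact_force: [0.8, -0.2, -2.0]
gripper_width: 0.0387
grasp_force: 25.3
```

```bash
python3 - <<'E'
from h import *
s=sensors.state();p,R=pose(s);print(s["time_s"],p,np.round(R[:,2],3),s["gripper_width"],s["contact_force"])
print(goal(np.array([.470,-.207,.10]),orient(82.3,90)))
w,d=cams.capture("wrist")
q=np.round(proj("wrist",[[.470,-.207,.031]])[0]);print(q)
th=np.linspace(0,6.28,60);ci=lambda r,z:proj("wrist",np.c_[.470+r*np.cos(th),-.207+r*np.sin(th),0*th+z]).astype(np.int32)
cv2.polylines(w,[ci(.031,.031)],True,(0,255,0),1);cv2.polylines(w,[ci(.022,p[2]-.051)],True,(255,0,0),1)
cv2.imwrite("pics/w5.png",w[:,:,::-1])
E
```

```text
14.125 [ 0.47015287 -0.20819788  0.21439561] [-0.003  0.002 -1.   ] 0.03869106696531446 [ 0.78851501 -0.17708288 -1.98511944]
(array([  1. ,   0. , 114.4]), array([-0.003, -0.001,  0.   ]))
[315. 215.]
```

View pics/w5.png

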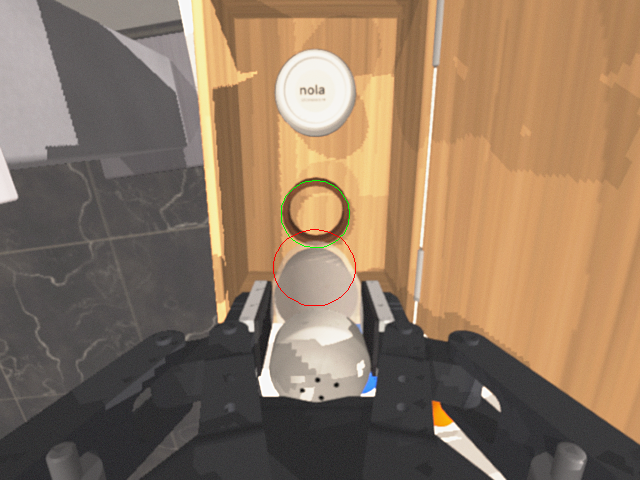

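```bash
python3 - <<'E'
from h import *
w,d=cams.capture("wrist");C=cloud("wrist",d);p,R=pose();r=lambda a:np.round(a,3).tolist()
for v in range(236,420,8): print(v,w[v,317].tolist(),r((C[v,317]-p)*1000) if d[v,317]>0 else None)
for u in (262,270,276,282,300,335,352,358,364): print(u,w[290,u].tolist(),r((C[290,u]-p)*1000))
t,dt=cams.capture("top");s,ds=cams.capture("scene")
Cs=cloud("scene",ds);m=(ds>0)&(np.linalg.norm((Cs-p)[...,:2],axis=2)<.035)&(abs(Cs[...,2]-p[2]+.01)<.05)
P=Cs[m]-p
for z0 in range(-60,45,10):
    k=P[(P[:,2]*1000>z0)&(P[:,2]*1000<=z0+10)]
    if len(k)>3: print("scene z",z0,len(k),r(1000*k[:,:2].min(0)),r(1000*k[:,:2].max(0)))
i=proj("scene",[p])[0].astype(int);print(i)
c=s[i[1]-60:i[1]+70,i[0]-50:i[0]+50]
cv2.imwrite("pics/f.png",np.hstack([cv2.resize(c,(400,520)),cv2.resize(w[225:420,245:395],(400,520))])[:,:,::-1])
E
```

```text
236 [87, 55, 38] [-1.794, -22.264, -196.403]
244 [177, 144, 124] [3.478, 18.109, -40.96]
252 [163, 149, 136] [3.564, 18.812, -26.468]
260 [184, 170, 154] [3.485, 18.24, -17.381]
268 [185, 169, 155] [3.289, 16.781, -11.659]
276 [183, 166, 153] [3.123, 15.543, -6.0]
284 [183, 168, 155] [2.974, 14.434, -0.615]
292 [183, 166, 155] [2.794, 13.087, 3.747]
300 [180, 165, 151] [2.737, 12.68, 9.632]
308 [189, 174, 160] [2.568, 11.415, 13.341]
316 [192, 178, 166] [2.657, 12.108, 20.322]
324 [206, 193, 177] [2.604, 11.723, 24.833]
332 [241, 235, 224] [2.491, 10.881, 28.235]
340 [240, 233, 221] [2.357, 9.878, 31.142]
348 [213, 198, 183] [2.101, 7.944, 32.457]
356 [220, 211, 195] [1.903, 6.454, 34.361]
364 [225, 215, 201] [1.696, 4.893, 36.068]
372 [219, 207, 193] [1.31, 1.97, 35.9]
380 [8, 4, 6] [1.153, 0.794, 38.016]
388 [193, 181, 167] [0.693, -2.69, 37.216]
396 [187, 174, 161] [0.426, -4.705, 38.252]
404 [48, 47, 48] [2.417, 10.419, 58.554]
412 [49, 52, 51] [2.534, 11.308, 61.986]
262 [178, 170, 165] [-19.327, 13.678, -2.985]
270 [41, 36, 38] [-17.288, 10.82, -8.53]
276 [144, 133, 121] [-15.211, 9.527, -10.715]
282 [150, 136, 122] [-11.862, 11.372, -5.829]
300 [159, 144, 130] [-3.676, 13.976, 2.04]
335 [200, 182, 169] [9.655, 12.342, 2.31]
352 [208, 190, 175] [16.519, 7.468, -6.162]
358 [232, 213, 184] [19.276, 4.852, -10.971]
364 [42, 37, 41] [21.44, 6.567, -6.686]
scene z -50 78 [-21.374, -22.111] [9.926, 6.099]
scene z -40 89 [-22.652, -24.341] [12.832, 4.821]
scene z -30 97 [-23.668, -25.554] [10.383, 6.605]
scene z -20 114 [-27.545, -26.187] [24.255, 8.085]
scene z -10 157 [-33.509, -24.423] [32.08, 13.161]
scene z 0 176 [-34.782, -23.134] [32.267, 11.995]
scene z 10 156 [-32.733, -23.579] [31.924, 11.53]
scene z 20 160 [-34.858, -23.601] [32.027, 8.503]
scene z 30 213 [-34.678, -20.648] [29.926, 11.704]
[286 196]
```

View pics/f.png

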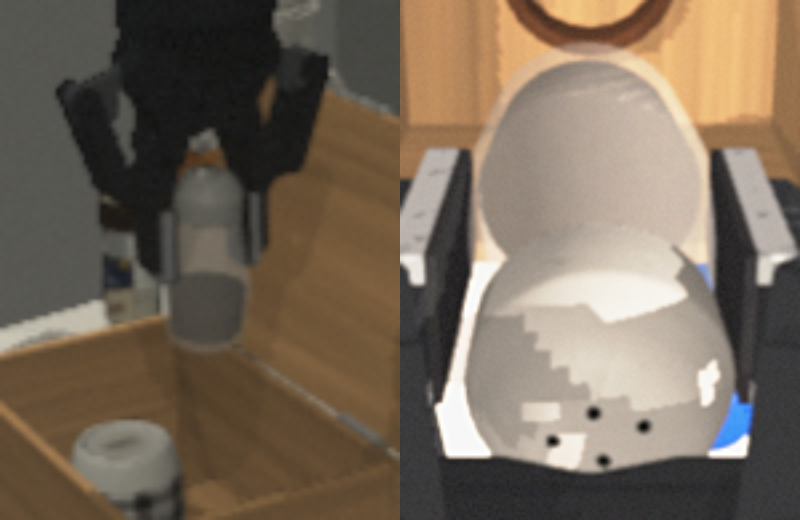

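The last view shows the shaker hanging upright: grey salt inside, with the clear glass outline around it at about (590,45) in the right-hand panel. It sits about 2–3 mm toward −y of the TCP. I'll locate the ring with the same camera, so that the calibration error cancels.

```bash
python3 - <<'E'
from h import *
w,d=cams.capture("wrist");p,R=pose();C=cloud("wrist",d)
m=((w.max(2)<125)).astype(np.uint8);s=np.zeros_like(m);s[170:241,272:360]=1;m&=s
n,l,st,_=cv2.connectedComponentsWithStats(m);k=1+st[1:,4].argmax();print(st[k])
v,u=np.nonzero(l==k);h=cv2.convexHull(np.c_[u,v].astype(np.int32))[:,0];h=h[h[:,1]<236]
e=cv2.fitEllipse(h.astype(np.float32));print(e)
print("ring(wrist)-tcp mm",np.round((onz("wrist",[e[0]],.031)-p)*1000,1))
# depth-based: ring top points
k=(C[...,2]>.026)&(C[...,2]<.036)&(np.linalg.norm(C[...,:2]-[.470,-.207],axis=2)<.04)&(d>0)
c,r=cv2.minEnclosingCircle(((C[k][:,:2]-p[:2])*1000).astype(np.float32));print("ring depth",c,r,k.sum())
# salt/shaker circle from wrist depth slices
Q=(C-p)*1000;b=(d>0)&(np.hypot(Q[...,0],Q[...,1])<26)
for z0 in(-40,-30,-20,-10,0):
    q=Q[b&(Q[...,2]>z0)&(Q[...,2]<z0+10)][:,:2]
    q=q[(abs(q[:,0]-1)<17)]
    if len(q)>20:
        A=np.c_[2*q,np.ones(len(q))];s_=np.linalg.lstsq(A,(q**2).sum(1),rcond=None)[0];print(z0,len(q),s_[:2],np.sqrt(s_[2]+s_[0]**2+s_[1]**2))
S,ds=cams.capture("scene");Q=(cloud("scene",ds)-p)*1000
b=(ds>0)&(np.hypot(Q[...,0]+0,Q[...,1]+2)<27)&(S.max(2)>70)
for z0 in(-50,-40,-30):
    q=Q[b&(Q[...,2]>z0)&(Q[...,2]<z0+10)][:,:2]
    if len(q)>20:
        A=np.c_[2*q,np.ones(len(q))];s_=np.linalg.lstsq(A,(q**2).sum(1),rcond=None)[0];print("scene",z0,len(q),s_[:2],np.sqrt(s_[2]+s_[0]**2+s_[1]**2))
E
```

```text
[283 179  66  62 875]
((315.8175964355469, 212.04989624023438), (65.34976196289062, 67.48947143554688), 179.52828979492188)
ring(wrist)-tcp mm [[   0.6    3.9 -183.5]]
ring depth (0.6681907773017883, 1.8199882507324219) 31.11591911315918 1207
-40 330 [ 0.12444104 -1.75620622] 20.412533113844187
-30 486 [ 0.31407718 -2.26973356] 21.260145123585623
-20 985 [ 0.49350029 -1.33479013] 19.393446118060137
-10 1254 [ 0.67151174 -2.16724647] 18.029409717997293
0 1490 [ 0.87488267 -3.18274205] 16.770173172986823
scene -50 72 [-2.41557589 -2.5855687 ] 18.26050070610494
scene -40 76 [-1.51236078 -2.54253905] 20.005247138107144
scene -30 89 [-1.59691769 -3.35518881] 20.538918160693466
```

Emit:
drive_tool(series=[0,4.3,0.5,25,0,0,0,0,4.3,0.5,55,0,0,0,0,4.3,0.5,85,0,0,0,0,4.3,0.5,110,0,0,0,0,4.3,0.5,122,0,0,0,0,4.3,0.5,122,0,0,0,0,4.3,0.5,122,0,0,0])

```text
time_s: 15.3
position: [0.4716, -0.2028, 0.0935]
tcp_rot: [-0.001, 0.752, 0.659, 0.0]
contact_force: [1.4, 0.6, -1.1]
gripper_width: 0.0388
grasp_force: 25.3
```

```bash
python3 - <<'E'
from h import *
w,d=cams.capture("wrist");p,R=pose();C=cloud("wrist",d);print(p)
k=(C[...,2]>.026)&(C[...,2]<.036)&(np.linalg.norm(C[...,:2]-[.470,-.205],axis=2)<.042)&(d>0)
q=(C[k][:,:2]-p[:2])*1000;print(k.sum(),q.min(0),q.max(0))
for f in("top","scene"):
    t,dt=cams.capture(f);C=cloud(f,dt)
    k=(C[...,2]>.024)&(C[...,2]<.037)&(np.linalg.norm(C[...,:2]-[.470,-.205],axis=2)<.042)&(dt>0)
    q=(C[k][:,:2]-p[:2])*1000;print(f,k.sum(),q.min(0) if k.any() else'',q.max(0) if k.any() else'')
    cv2.imwrite(f"pics/{f}6.png",t[:,:,::-1])
E
```

```text
[ 0.47155209 -0.20281293  0.09356266]
1922 [-31.80784727 -15.7815673 ] [29.55209283 27.69507199]
top 0  
scene 0
```

Emit:
drive_tool(series=[0,-0.7,-1,3,0,0,0,0,-0.7,-1,7,0,0,0,0,-0.7,-1,10,0,0,0,0,-0.7,-1,13,0,0,0,0,-0.7,-1,16,0,0,0,0,-0.7,-1,16,0,0,0])

```text
time_s: 16.2
position: [0.4697, -0.203, 0.0763]
tcp_rot: [-0.002, 0.752, 0.659, -0.0]
contact_force: [0.1, -0.3, -0.9]
gripper_width: 0.0388
grasp_force: 25.3
```

Emit:
drive_tool(series=[0,0,0,3,0,0,0,0,0,0,6,0,0,0,0,0,0,9,0,0,0,0,0,0,9,0,0,0])

```text
time_s: 16.7
position: [0.4696, -0.2031, 0.0673]
tcp_rot: [-0.002, 0.752, 0.659, -0.0]
contact_force: [-0.6, -1.3, -0.1]
gripper_width: 0.0386
grasp_force: 25.3
```

Emit:
drive_tool(series=[0,0,0,1.5,0,0,0,0,0,0,3,0,0,0,0,0,0,4,0,0,0,0,0,0,4,0,0,0])

```text
time_s: 17.2
position: [0.4697, -0.2031, 0.0636]
tcp_rot: [-0.002, 0.752, 0.659, -0.0]
contact_force: [-0.4, 0.8, -1.5]
gripper_width: 0.0392
grasp_force: 25.3
```

Emit:
drive_tool(series=[0,0,0,0.5,0,0,0,0,0,0,1,0,0,0,0,0,0,1,0,0,0])

```text
time_s: 17.58
position: [0.4698, -0.2032, 0.0627]
tcp_rot: [-0.001, 0.752, 0.659, -0.0]
contact_force: [-0.7, 0.2, -1.5]
gripper_width: 0.0386
grasp_force: 25.3
```

Emit:
drive_tool(series=[0,0,0,0.5,0,0,0,0,0,0,1,0,0,0,0,0,0,1,0,0,0])

```text
time_s: 17.95
position: [0.4699, -0.2032, 0.0625]
tcp_rot: [-0.001, 0.752, 0.659, -0.0]
contact_force: [-2.8, 0.4, 10.3]
gripper_width: 0.0388
grasp_force: 26.8
```

Emit:
drive_tool(series=[0,0,0,0.5,0,0,0,0,0,0,1,0,0,0,0,0,0,1,0,0,0])

```text
time_s: 18.32
position: [0.4699, -0.2032, 0.0623]
tcp_rot: [-0.001, 0.752, 0.659, -0.001]
contact_force: [-5.3, 1.4, 20.0]
gripper_width: 0.0384
grasp_force: 28.3
```

Emit:
drive_tool(series=[0,0,0,-1.5,0,0,0,0,0,0,-1.5,0,0,0,0.52,0,0,-1.5,0,0,0,0.6,0,0,-1.5,0,0,0,0.68,0,0,-1.5,0,0,0,0.68,0,0,-1.5,0,0,0,0.68,0,0,-1.5,0,0,0])

```text
time_s: 19.2
position: [0.4698, -0.2031, 0.0621]
tcp_rot: [-0.002, 0.752, 0.659, -0.0]
contact_force: [-0.7, 0.4, 0.6]
gripper_width: 0.0582
grasp_force: 0.0
```

Emit:
drive_tool(series=[0.68,0,0,-5,0,0,0,0.68,0,0,-15,0,0,0,0.68,0,0,-30,0,0,0,0.68,0,0,-60,0,0,0,0.68,0,0,-100,0,0,0,0.68,0,0,-140,0,0,0,0.68,0,0,-180,0,0,0,0.68,-60,0,-200,0,0,0,0.68,-120,0,-200,0,0,0,0.68,-180,0,-200,0,0,0,0.68,-180,0,-200,0,0,0])

```text
time_s: 20.58
position: [0.4437, -0.3875, 0.262]
tcp_rot: [-0.001, 0.755, 0.655, -0.001]
contact_force: [0.9, 1.4, -0.6]
gripper_width: 0.0579
grasp_force: 0.0
```

```bash
python3 lidang.py; python3 - <<'E'
from h import *
z=np.load("pics/toplast.npz");p,d=z["p"],z["d"];C=cloud("top",d)
k=(C[...,2]>.06)&(C[...,2]<.13)&(np.linalg.norm(C[...,:2]-[.470,-.206],axis=2)<.035)&(d>0);P=C[k]
print("shaker",len(P),np.round(P.min(0),3),np.round(P.max(0),3))
k=P[P[:,2]>.092];print("top",len(k),np.round(k.mean(0),4),np.round((k.min(0)+k.max(0))/2,4))
q=H-.075*XH+.05*YH;k=(C[...,2]>.05)&(C[...,2]<.08)&(np.linalg.norm(C[...,:2]-q[:2],axis=2)<.045)&(d>0);P=C[k];print("cup",q,(P.min(0)+P.max(0))/2,P[:,2].max())
for n,(u,v) in dict(blue=(390,264),o1=(415,187),o2=(409,231),o3=(474,233),mill=(198,182),spice=(159,187)).items(): print(n,np.round(C[v,u],3))
E
```

```text
3724
theta hist (pts to hinge) [1.885 1.891 1.897 1.907 1.934]
top edge x,z 0.05209340781529793 0.04740902310169244 0.057977664901835785 0.14872810909625309
t 20.625 tip [ 0.4451 -0.384   0.2452] F [ 0.06  1.04 -0.79]
shaker 235 [ 0.451 -0.227  0.06 ] [ 0.489 -0.19   0.103]
top 168 [ 0.4706 -0.2095  0.0976] [ 0.4706 -0.2095  0.0976]
cup [ 0.48235231 -0.10742828  0.1036    ] [ 0.48300248 -0.1075196   0.05986119] 0.06956543255292225
blue [ 0.49  -0.342  0.089]
o1 [ 0.655 -0.401  0.089]
o2 [ 0.56  -0.385  0.089]
o3 [ 0.553 -0.525  0.086]
mill [0.663 0.05  0.159]
spice [0.665 0.148 0.102]
```

```bash
python3 -c "
from rig import bot;print(bot.close_job())"
```

```text
the job is handed in; nothing more can be done
None
```

The lid leans on the rubber bar at about 1.89 rad, the salt shaker stands upright in the round holder on the box floor, the cup and loose items show no sign of having moved, and the job was handed in at about 21 s.

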